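Release a fuse carrier and hold it up on its side for inspection

TASK

Take the green screwdriver from its wooden stand and use it to turn the retaining screw of the red-marked fuse about a quarter turn anticlockwise, so that its tab swings right off the carrier, then put the screwdriver back upright in its stand. Then draw the red-marked white carrier out of its base, turn it on its side so that its underside faces sideways, and finish while still holding it there, steady, some 25 cm above the shelf. Turn the screw only with the screwdriver, and leave the blue-marked fuse, the torch and the padlock alone.

Things in the scene. Friction and masses are not known exactly. Their poses are not given: they have to be found in the camera images.
- driver: screwdriver standing blade down in the stand, origin at the middle of the blade's end, z up, 125 mm long: blade 14 mm wide (x), 3.5 mm thick (y); shank 7 mm; guard 34 mm square from z = 58 to 63 mm; green handle 24 mm square (sides along x, y) from 63 to 125 mm. 90 g. In the stand the guard rests on the top, the blade's end 7 mm above the shelf
- stand: wooden block fixed to the shelf, 60 x 60 x 65 mm high, origin at the centre of its underside; a vertical through hole 25 mm (x) by 17 mm (y) in its middle, the blade's width along x
- base_red: red-marked fuse base: black block fixed to the shelf, 120 x 56 x 30 mm high, origin at the centre of its underside. The carrier's pocket (20 mm deep, 48 x 32 mm) is centred at its x = -30 mm, the retaining screw's axis at its x = +18 mm (both y = 0). Coloured stripe across the +x end
- carrier_red: carrier with a red strip on the rib: white ceramic, origin at the centre of its underside, z up: plug 44 x 28 x 21 mm high, on it a flange 56 x 36 x 8 mm, on that a grip rib 36 mm long (x, centred at x = -5 mm), 14 mm thick (y), from z = 29 to 62 mm. 120 g. Seated, its underside is 10 mm above the shelf with 2 mm play all round; draws straight up
- screw_red (a joint): angle of the retaining screw: 0 = its tab points at the carrier (base -x), over the flange's end; grows anticlockwise seen from above, stop at 1.75; from about 1.1 the tab is clear of the flange. Starts at 0 to 0.2. Stays where left (friction 0.06 N m)
- screw_red_slot (a point): red-marked fuse: screw axis at the slot's floor, 47 mm above the shelf; turns with the screw. Steel disc 30 mm across with a tab 12 mm wide reaching 28 mm along the point's -x (42 to 47 mm high); on it a brass head 22 x 23 mm, 7 mm high, with a straight slot along x, 7 mm wide and deep, open at both ends
- base_blue: blue-marked fuse base, otherwise the same as the red: black block fixed to the shelf, 120 x 56 x 30 mm high, origin at the centre of its underside. The carrier's pocket (20 mm deep, 48 x 32 mm) is centred at its x = -30 mm, the retaining screw's axis at its x = +18 mm (both y = 0). Coloured stripe across the +x end
- carrier_blue: blue-marked carrier, otherwise the same as the red; to be left alone
- screw_blue (a joint): the same for the blue-marked fuse; to be left alone
- torch: red plastic torch lying along its y, 155 mm long, 48 mm across the head (+y end), 48 mm high, origin under its middle; to be left alone
- padlock: steel padlock lying flat, body 46 x 50 x 18 mm, shackle reaching to y = +56 mm, origin under the body's centre; to be left alone
There are look-alikes about, which are no part of the job. What is shaped like the carrier_red but orange or turquoise is not meant.

How it is judged:
By the outcome, as a careful person would: the job done as asked, in the order asked, and still so for the second after the job is handed in, while the arm keeps its last pose, push and grip.
It also fails if it takes over 67 s, if anything falls off the work surface, if the arm or the gripper's body presses on something with over 40 N, if the wrist force passes 120 N, or if a joint passes its speed limit or range.

ROBOT

A 6-joint arm with a two-finger parallel gripper is mounted at the origin on the work surface. World frame = base frame: x ahead of the robot, y to its left, z up, the work surface at z = 0. Lengths are in m, angles in rad, forces in N, time in s.
With the tool pointing down it reaches from about 0.275 to 0.825 m from the base axis. Payload 5.2 kg.
Tool frame: the origin (TCP) lies midway between the tips of the shut fingers; the grasp point (between the pads) lies 19 mm behind it; z points along the fingers, y is the direction in which the jaws open and shut (so a half turn about z gives the same grasp; the last joint's range is limited). The gripper opens to 93 mm and grips with 3 to 60 N. Pads are 15 mm wide; open, the fingers measure 128 mm over their backs; the gripper's body (75 mm by 188 mm) begins 65 mm behind the grasp point.
Start: joints at [1.067, 0.259, 1.535, -0, 1.348, -0.203], TCP at [0.163, 0.525, 0.219] pointing down, gripper open.
Joint ranges: [-3.14, 3.14], [-0.91, 2.08], [0.19, 2.58], [-1.22, 4.36], [0.22, 2.71], [-3.12, 3.12]. Speed limits (rad/s): [2.57, 2.57, 3.14, 3.14, 3.14, 3.14].

INTERFACE

Orientations are given as [roll, pitch, yaw] about the fixed x, y, z axes, in that order (R = Rz(yaw) Ry(pitch) Rx(roll)).
In Python, from rig import arm, eyes gives the robot as it stands. The module is installed in compiled form; this text tells all that it offers.
- The arm moves only by the tool apply_moves, never from a script. Its argument "motion" is a list of rows, each a list of 6 numbers: the shift along the tool's x, y, z as a fraction of full scale, then the turn, a rotation vector about the tool's x, y, z as a fraction of full scale. A call has 1 to 10 rows; each row is the pose to reach, as a shift and turn from the pose commanded when the call began, along the tool's axes at that moment; what a row does not reach only later rows make up. Full scale, the value 1, is 20 cm for a shift and 90 degrees for a turn. A row lasts 1/10 s, in which the tool goes at most 50 mm and 8.59 degrees, less where a joint would pass 70% of its speed; a pose out of reach is approached as far as the arm can. A call with a number of a shift or a turn outside -1 to 1 is refused whole. A call with a gripper value outside its range is refused whole. "fingers" is the opening, from 0 (shut) to 1 (fully open), set as the call begins (left out, the last holds). The fingers move at their own pace and stop on an object; "force" is the grip in N (left out, the last holds). Time passes only in rows, so rows that repeat a pose let the fingers close. It gives the time, the measured TCP pose, the force and the opening at its end, in the units of the state.
- arm.state(): the state, without advancing time (a new reading comes with each control period).
- eyes.camera(name): name is "scene" or "top"; returns (picture, depth): 420x560x3 uint8, red, green, blue; 420x560 float32, m along the optical axis (not along the pixel's ray), 0 where there is no reading.
- eyes.get_calibration(name): a dict with "fx", "fy", "cx", "cy" (pixels), "R" (3x3) and "t" (3): a world point X has camera coordinates R X + t. Camera axes: x right, y down, z forward; pixel columns grow to the right and rows downward; lengths in m; the calibration is good to about 2 mm. A picture is of the moment at which its call begins. get_calibration takes no time and is no camera call.
- arm.finish_job(): hands the job in, once; it reports no verdict.
The state is a dict: "time": time; "joints": joint angles; "qd": joint speeds; "joint_torque": joint torques, N m; "ee_pos": TCP position; "orientation": TCP orientation; "wrist_force": force on the tool from outside, world axes, zero at the start; "wrist_torque": the same for the moment, N m; "gripper_width": opening from 0.0 (shut) to 1.0 (fully open).
Only numpy, scipy, OpenCV 4.12 (cv2) and the standard library are available. Lean on these libraries where they do the work, as an engineer would, in place of code of your own. Each camera call takes 0.05 s, during which the arm holds its last target.

## Working session

There is one attempt and no reset: what is moved stays moved. The work goes in short steps, Python scripts to look and compute and a tool call to move; the robot and the scene stay as the last step left them, time stands still between calls to the robot, and variables do not carry over. Pictures are saved under pics/ and viewed, and the job is handed in when it is done.

Besides the shell and the picture viewer there is one more tool, called in YAML: its name, and indented under it one key for each argument. apply_moves: Moves the arm, as the interface text tells. Its arguments: {"type":"object","properties":{"motion":{"type":"array","items":{"type":"array","items":{"type":"number","minimum":-1,"maximum":1}}},"fingers":{"type":"number"},"force":{"type":"number"}},"required":["motion"]}

```bash
mkdir -p pics
python3 - <<'E'
from rig import arm, eyes
import cv2, numpy as np
print(arm.state())
for n in ["scene","top"]:
    p,d=eyes.camera(n); cv2.imwrite(f"pics/{n}0.png",cv2.cvtColor(p,cv2.COLOR_RGB2BGR)); np.savez(f"{n}0.npz",p=p,d=d)
    c=eyes.get_calibration(n); print(n,c)
E
```

```text
{'time': 0.0, 'joints': array([ 1.06717977e+00,  2.59320860e-01,  1.53605289e+00, -1.89737547e-05,
        1.34802146e+00, -2.02785037e-01]), 'qd': array([-0.00062153,  0.00110354, -0.00222325,  0.00090312,  0.00078816,
       -0.00051495]), 'joint_torque': array([ 1.11073390e-03, -4.37316978e+01, -2.84009135e+01,  7.20045157e-02,
        4.15693468e-02, -1.93957540e-04]), 'ee_pos': array([0.16268161, 0.52482125, 0.21784175]), 'orientation': array([-3.13982331e+00, -3.44913276e-04,  2.84076504e+00]), 'wrist_force': array([0.2057816 , 0.50604731, 0.04834462]), 'wrist_torque': array([ 0.02323829, -0.03853978, -0.0185185 ]), 'gripper_width': 1.0017387784949299}
scene {'fx': 400.2013188113678, 'fy': 400.2013188113678, 'cx': 280.75386799029457, 'cy': 211.73295529498498, 'R': array([[ 0.48306321,  0.87526633,  0.02363854],
       [ 0.55805073, -0.28696248, -0.77860897],
       [-0.67470684,  0.38930885, -0.62706403]]), 't': array([-0.27010786, -0.23272768,  1.32218127])}
top {'fx': 403.3922056177743, 'fy': 403.3922056177743, 'cx': 277.40937441510613, 'cy': 211.1532079048218, 'R': array([[-0.02276875, -0.99972916,  0.00481605],
       [-0.99742538,  0.02238809, -0.06812769],
       [ 0.06800142, -0.00635483, -0.99766499]]), 't': array([0.04213367, 0.50433148, 0.82962269])}
```

View pics/scene0.png

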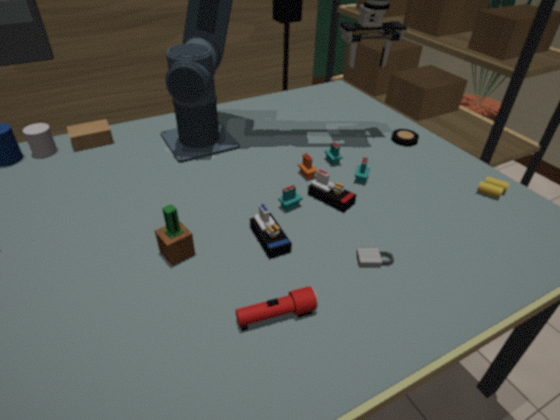

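View pics/top0.png

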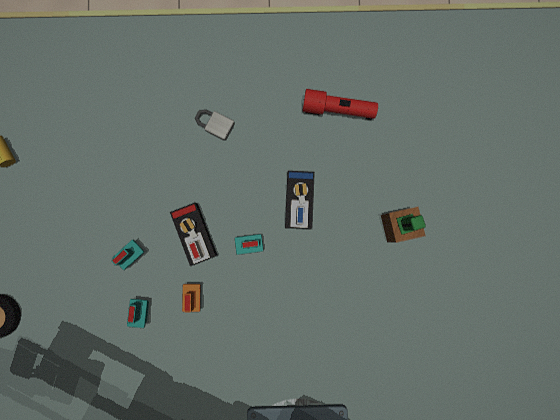

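Candidates (top picture): white carrier with a red strip in the red-striped base at (197,244). The look-alikes are turquoise at (128,254), (138,312) and (249,244), orange at (191,298), and the blue-marked fuse at (300,200). I choose (197,244), and the driver is in the stand at (403,225). Next is a close crop to check.

Run:
```python
import cv2, numpy as np
p=np.load("top0.npz")['p'][:,:,::-1]
a=cv2.resize(p[190:280,155:225],None,fx=6,fy=6,interpolation=cv2.INTER_CUBIC)
b=cv2.resize(p[190:255,370:435],None,fx=6,fy=6,interpolation=cv2.INTER_CUBIC)
b=cv2.copyMakeBorder(b,0,a.shape[0]-b.shape[0],0,0,cv2.BORDER_CONSTANT)
cv2.imwrite("pics/crop1.png",np.hstack([a,b])[:600,:800])
```

```text
(no output)
```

View pics/crop1.png

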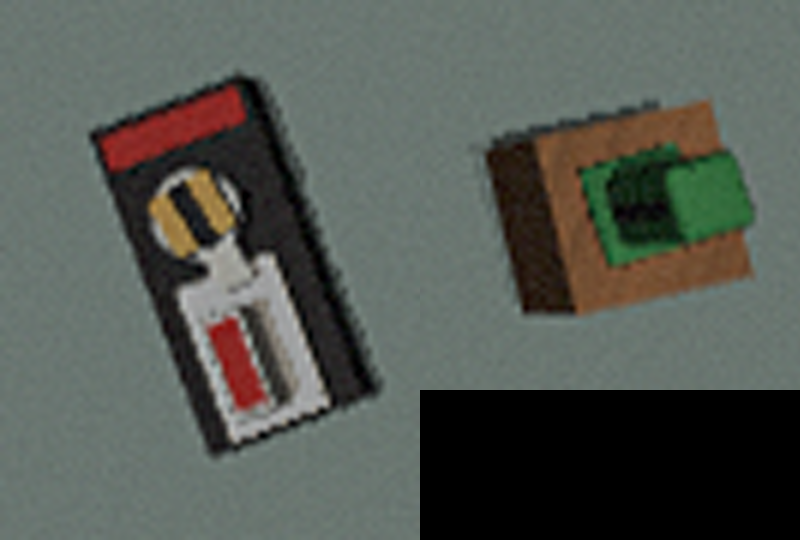

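The crop shows the white carrier with a red strip in the red-striped base, with the tab over the flange and the slot nearly along the base. The driver stands in its stand. Next I measure the poses.

```bash
cat > h.py <<'E'
import numpy as np, cv2
from rig import arm, eyes
def cloud(p,d,n):
    c=eyes.get_calibration(n); v,u=np.mgrid[:420,:560]
    X=np.stack([(u-c['cx'])/c['fx']*d,(v-c['cy'])/c['fy']*d,d],-1)
    return (X-c['t'])@c['R']
def onplane(uv,z,n):
    c=eyes.get_calibration(n); uv=np.atleast_2d(uv).astype(float)
    r=np.stack([(uv[:,0]-c['cx'])/c['fx'],(uv[:,1]-c['cy'])/c['fy'],np.ones(len(uv))],-1)@c['R']
    o=-c['R'].T@c['t']
    return o+r*((z-o[2])/r[:,2])[:,None]
def proj(X,n):
    c=eyes.get_calibration(n); Y=np.atleast_2d(X)@c['R'].T+c['t']
    return np.stack([Y[:,0]/Y[:,2]*c['fx']+c['cx'],Y[:,1]/Y[:,2]*c['fy']+c['cy']],-1)
def rect(P):
    r=cv2.minAreaRect((P[:,:2]*1000).astype(np.float32)); return [np.round(x,2) for x in r]
E
python3 - <<'E'
from h import *
for n in ["top","scene"]:
    f=np.load(n+"0.npz"); p=f['p'].astype(int); W=cloud(f['p'],f['d'],n)
    print(n,"table z",np.median(W[200:210,230:280,2]) )
    def sel(name,c,rad,z0,z1,col=None):
        m=(np.hypot(W[...,0]-c[0],W[...,1]-c[1])<rad)&(W[...,2]>z0)&(W[...,2]<z1)
        if col is not None: m&=col
        P=W[m]
        if len(P)>5: print(name,len(P),"medz",np.median(P[:,2]).round(4),"rect",rect(P),"mean",P.mean(0).round(4))
    R,G,B=p[...,0],p[...,1],p[...,2]
    S=onplane([403,225],.065,"top")[0]; F=onplane([193,235],.03,"top")[0]
    print(S,F)
    sel("standtop",S,.06,.055,.075)
    sel("handletop",S,.06,.125,.14)
    sel("handle",S,.06,.08,.128)
    sel("basetop",F,.09,.022,.036)
    sel("stripe",F,.09,.02,.036,(R>1.8*G))
    sel("flange",F,.09,.035,.043)
    sel("strip",F,.09,.064,.078)
    sel("brass",F,.09,.04,.06,(R>1.3*B)&(R<1.8*G))
    sel("brass",F,.09,.050,.06)
E
```

```text
top table z -0.0006357098493563185
[ 0.46886456 -0.21674479  0.065     ] [0.45902724 0.20547552 0.03      ]
standtop 687 medz 0.0648 rect [array([ 469.81, -224.47]), array([59.82, 61.04]), np.float64(11.2)] mean [ 0.4688 -0.2186  0.0652]
handletop 176 medz 0.1311 rect [array([ 470.78, -222.55]), array([24.39, 24.24]), np.float64(12.64)] mean [ 0.4707 -0.2219  0.131 ]
handle 115 medz 0.106 rect [array([ 473.44, -214.68]), array([14.  , 29.01]), np.float64(67.28)] mean [ 0.4698 -0.2123  0.1055]
basetop 950 medz 0.0296 rect [array([470.41, 182.97]), array([120.06, 108.95]), np.float64(20.63)] mean [0.4714 0.2079 0.0296]
stripe 182 medz 0.0305 rect [array([496.68, 204.05]), array([89.04, 44.89]), np.float64(60.39)] mean [0.5079 0.2241 0.0303]
flange 287 medz 0.0383 rect [array([447.38, 201.98]), array([86.26, 36.04]), np.float64(19.87)] mean [0.4351 0.1947 0.0385]
strip 140 medz 0.0715 rect [array([428.15, 194.96]), array([35.36, 14.21]), np.float64(21.4)] mean [0.4285 0.1945 0.0714]
brass 97 medz 0.053 rect [array([478.52, 213.35]), array([21.37, 22.49]), np.float64(30.9)] mean [0.4783 
[... 678 characters left out ...]
, 187.38]), array([149.23,  65.07]), np.float64(48.66)] mean [0.4815 0.201  0.0303]
stripe 136 medz 0.0313 rect [array([484.22, 192.34]), array([115.66,  51.59]), np.float64(49.02)] mean [0.5038 0.2148 0.0306]
flange 116 medz 0.0395 rect [array([459.47, 208.73]), array([113.68,  37.73]), np.float64(26.29)] mean [0.4439 0.191  0.0391]
strip 73 medz 0.0723 rect [array([429.98, 195.  ]), array([36.28, 14.34]), np.float64(21.26)] mean [0.4323 0.1935 0.0713]
brass 54 medz 0.054 rect [array([480.19, 214.71]), array([18.21, 23.87]), np.float64(31.13)] mean [0.4816 0.2136 0.0534]
brass 105 medz 0.054 rect [array([454.7 , 199.05]), array([84.9 , 24.17]), np.float64(31.27)] mean [0.461  0.2045 0.054 ]
```

```bash
cat >> h.py <<'E'
from scipy.spatial.transform import Rotation as Ro
def plan(pos,yaw=None,R=None):
    s=arm.state(); T=Ro.from_euler('xyz',s['orientation'])
    if R is None: R=Ro.from_euler('xyz',[np.pi,0,np.radians(yaw)])
    d=T.inv().apply(np.array(pos)-s['ee_pos']); r=(T.inv()*R).as_rotvec()
    print("t%.2f"%s['time'],"ee",s['ee_pos'].round(4),"rpy",np.degrees(s['orientation']).round(2),"F",s['wrist_force'].round(1),"w",round(s['gripper_width'],3))
    print("frac",(d/.2).round(4),(r/(np.pi/2)).round(4),"rows",np.linalg.norm(d)/.05,np.degrees(np.linalg.norm(r))/8.59)
E
python3 -c "
from h import *
plan([.4715,-.2228,.25],102.5)"
```

```text
t0.10 ee [0.1627 0.5249 0.2179] rpy [-1.7991e+02 -2.0000e-02  1.6277e+02] F [0.7 0.2 0.1] w 1.001
frac [-2.5822 -3.1133 -0.1562] [-1.100e-03  4.000e-04  6.696e-01] rows 16.19124968360092 7.015927305396044
```

apply_moves:
  motion:
    - [-0.2, -0.24, -0.1, 0, 0, 0]
    - [-0.4, -0.48, -0.15, 0, 0, 0]
    - [-0.6, -0.73, -0.15, 0, 0, 0]
    - [-0.8, -0.97, -0.15, 0, 0, 0]
    - [-0.82, -1, -0.15, 0, 0, 0]

```text
time: 0.6
ee_pos: [0.2559, 0.2951, 0.2483]
orientation: [-3.142, 0.0, 2.842]
wrist_force: [0.5, 0.4, -1.6]
gripper_width: 1.0
```

apply_moves:
  motion:
    - [-0.2, -0.24, 0, 0, 0, 0]
    - [-0.4, -0.48, 0, 0, 0, 0]
    - [-0.6, -0.73, 0, 0, 0, 0]
    - [-0.8, -0.97, 0, 0, 0, 0]
    - [-0.82, -1, 0, 0, 0, 0]

```text
time: 1.1
ee_pos: [0.3501, 0.0634, 0.2484]
orientation: [3.141, 0.001, 2.841]
wrist_force: [0.9, 0.2, -0.5]
gripper_width: 1.0
```

```bash
python3 -c "
from h import *
plan([.4715,-.2228,.25],102.5)"
```

```text
t1.10 ee [0.3501 0.0634 0.2484] rpy [1.7998e+02 3.0000e-02 1.6276e+02] F [ 0.9  0.2 -0.5] w 1.0
frac [-1.0036 -1.187  -0.0077] [4.000e-04 2.000e-04 6.696e-01] rows 6.217640886915415 7.01537450906543
```

apply_moves:
  motion:
    - [-0.2, -0.2, 0, 0, 0, 0.09]
    - [-0.4, -0.4, 0, 0, 0, 0.18]
    - [-0.6, -0.6, 0, 0, 0, 0.27]
    - [-0.8, -0.8, 0, 0, 0, 0.36]
    - [-1, -1, 0, 0, 0, 0.45]
    - [-1, -1, 0, 0, 0, 0.54]
    - [-1, -1, 0, 0, 0, 0.63]
    - [-1, -1, 0, 0, 0, 0.67]
    - [-1, -1, 0, 0, 0, 0.67]

```text
time: 2.0
ee_pos: [0.4816, -0.1852, 0.2477]
orientation: [-3.14, -0.001, 1.787]
wrist_force: [0.0, -0.5, 0.0]
gripper_width: 1.003
```

```bash
python3 -c "
from h import *
plan([.4715,-.2228,.086],102.5)"
```

```text
t2.00 ee [ 0.4816 -0.1852  0.2477] rpy [-1.7994e+02 -6.0000e-02  1.0240e+02] F [ 0.  -0.5  0. ] w 1.003
frac [-0.1737 -0.0888  0.8082] [-0.0007 -0.0007 -0.0011] rows 3.3257134314693126 0.015663710875718887
```

apply_moves:
  motion:
    - [-0.174, -0.089, 0, 0, 0, 0]
    - [-0.174, -0.089, 0.2, 0, 0, 0]
    - [-0.174, -0.089, 0.4, 0, 0, 0]
    - [-0.174, -0.089, 0.6, 0, 0, 0]
    - [-0.174, -0.089, 0.8, 0, 0, 0]
    - [-0.174, -0.089, 0.808, 0, 0, 0]
    - [-0.174, -0.089, 0.808, 0, 0, 0]

```text
time: 2.7
ee_pos: [0.4717, -0.2224, 0.0869]
orientation: [-3.14, -0.001, 1.79]
wrist_force: [0.5, -0.3, 0.6]
gripper_width: 1.003
```

apply_moves:
  motion:
    - [0, 0, 0, 0, 0, 0]
    - [0, 0, 0, 0, 0, 0]
    - [0, 0, 0, 0, 0, 0]
    - [0, 0, 0, 0, 0, 0]
    - [0, 0, 0, 0, 0, 0]
    - [0, 0, 0, 0, 0, 0]
    - [0, 0, 0, 0, 0, 0]
    - [0, 0, 0, 0, 0, 0]
  fingers: 0
  force: 40

```text
time: 3.5
ee_pos: [0.4719, -0.2227, 0.0867]
orientation: [-3.141, -0.0, 1.788]
wrist_force: [-0.5, -0.7, -0.3]
gripper_width: 0.363
```

Run:
```python
from h import *
plan([.4715,-.2228,.086],102.5)
for n in ["scene","top"]:
    p,d=eyes.camera(n); np.savez(n+"1.npz",p=p,d=d)
    cx,cy=(175,225) if n=="scene" else (400,225)
    c=p[cy-90:cy+60,cx-100:cx+100,::-1]
    cv2.imwrite(f"pics/{n}1.png",cv2.resize(c,None,fx=4,fy=4,interpolation=cv2.INTER_CUBIC))
```

```text
t3.50 ee [ 0.4719 -0.2227  0.0867] rpy [-1.7999e+02 -1.0000e-02  1.0247e+02] F [-0.5 -0.7 -0.3] w 0.363
frac [ 0.0001 -0.0022  0.0037] [-0.0001 -0.0001 -0.0004] rows 0.01735832928891386 0.004096136670916073
```

View pics/scene1.png

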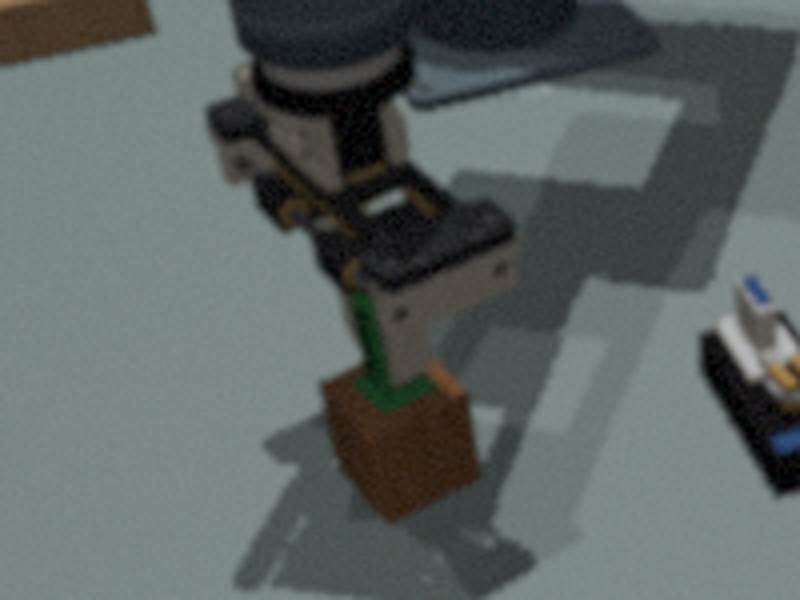

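apply_moves:
  motion:
    - [0, 0, 0, 0, 0, 0]
    - [0, 0, 0, 0, 0, 0]
    - [0, 0, 0, 0, 0, 0]
    - [0, 0, 0, 0, 0, 0]

```text
time: 4.0
ee_pos: [0.4719, -0.2227, 0.0867]
orientation: [-3.141, -0.0, 1.788]
wrist_force: [-0.1, -0.3, -1.0]
gripper_width: 0.26
```

apply_moves:
  motion:
    - [0, 0, 0, 0, 0, 0]
    - [0, 0, 0, 0, 0, 0]
    - [0, 0, -0.1, 0, 0, 0]
    - [0, 0, -0.25, 0, 0, 0]
    - [0, 0, -0.45, 0, 0, 0]
    - [0, 0, -0.6, 0, 0, 0]
    - [0, 0, -0.7, 0, 0, 0]
    - [0, 0, -0.7, 0, 0, 0]

```text
time: 4.8
ee_pos: [0.4735, -0.2238, 0.2299]
orientation: [3.137, 0.005, 1.788]
wrist_force: [-0.6, -0.6, -0.9]
gripper_width: 0.259
```

Run:
```python
from h import *
plan([.4715,-.2228,.225],102.5)
for n in ["scene"]:
    p,d=eyes.camera(n); np.savez(n+"2.npz",p=p,d=d)
    cx,cy=(175,205) if n=="scene" else (400,225)
    c=p[cy-65:cy+65,cx-70:cx+70,::-1]
    cv2.imwrite(f"pics/{n}2.png",cv2.resize(c,None,fx=4.6,fy=4.6,interpolation=cv2.INTER_CUBIC))
```

```text
t4.80 ee [ 0.4735 -0.2238  0.2299] rpy [179.76   0.28 102.47] F [-0.6 -0.6 -0.9] w 0.259
frac [ 0.0073 -0.0087  0.0245] [ 0.0027  0.0031 -0.0003] rows 0.10809243653945509 0.04307958383061641
```

View pics/scene2.png

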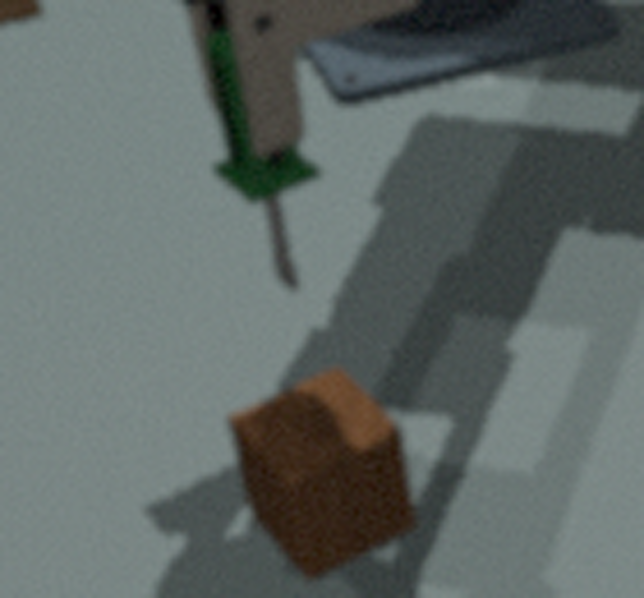

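Run:
```python
from h import *
f=np.load("scene2.npz");p=f['p']
s=arm.state(); e=s['ee_pos']
# driver: grasp was at TCP z .0867 when driver tip z=.007 -> tip = TCP-0.0797 
tip=e-np.array([0,0,.0797])
x0,y0=205,165;k=10
im=[]
for yaw in (12.5,102.5):
    c=cv2.resize(p[y0:y0+50,x0:x0+38,::-1],None,fx=k,fy=k,interpolation=cv2.INTER_CUBIC)
    a=np.radians(yaw);ux=np.array([np.cos(a),np.sin(a),0]);uy=np.array([-np.sin(a),np.cos(a),0])
    for z in (0,.01):
        q=np.array([tip+sx*.007*ux+sy*.00175*uy+[0,0,z] for sx,sy in((1,1),(-1,1),(-1,-1),(1,-1))])
        u=((proj(q,"scene")-[x0,y0]+.5)*k).astype(int)
        cv2.polylines(c,[u],True,(0,0,255) if z==0 else (0,255,255),1)
    im.append(c)
print(proj(tip,"scene"))
cv2.imwrite("pics/blade.png",np.hstack(im))
```

```text
[[167.22061043 201.89619157]]
```

View pics/blade.png

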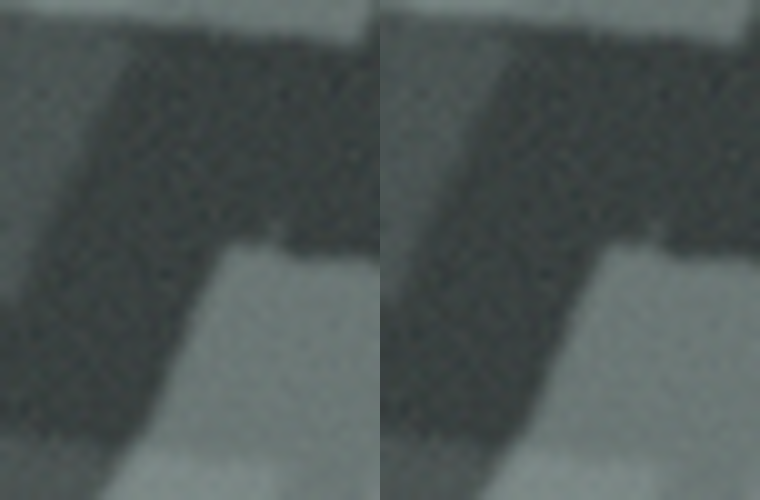

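Wrong crop window; the tip is at about (167,202). Redoing it.

```bash
cat > blade.py <<'E'
from h import *
import sys
def blade(npz,tip,yaws,out,n="scene",k=10,w=38,hh=50,H=True):
    p=np.load(npz)['p']; t=proj(tip,n)[0]; x0=int(t[0]-w/2); y0=int(t[1]-hh*.7)
    im=[]
    for yaw in yaws:
        c=cv2.resize(p[y0:y0+hh,x0:x0+w,::-1],None,fx=k,fy=k,interpolation=cv2.INTER_CUBIC)
        a=np.radians(yaw);ux=np.array([np.cos(a),np.sin(a),0]);uy=np.array([-np.sin(a),np.cos(a),0])
        for z in (0,.01):
            q=np.array([tip+sx*.007*ux+sy*.00175*uy+[0,0,z] for sx,sy in((1,1),(-1,1),(-1,-1),(1,-1))])
            u=((proj(q,n)-[x0,y0]+.5)*k).astype(int)
            cv2.polylines(c,[u],True,(0,0,255) if z==0 else (0,255,255),1)
        im.append(c)
    cv2.imwrite(out,np.hstack(im)); return t
E
python3 - <<'E'
from blade import *
e=arm.state()['ee_pos']
blade("scene2.npz",e-[0,0,.0797],(12.5,102.5),"pics/blade2.png")
E
```

```text
(no output)
```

View pics/blade2.png

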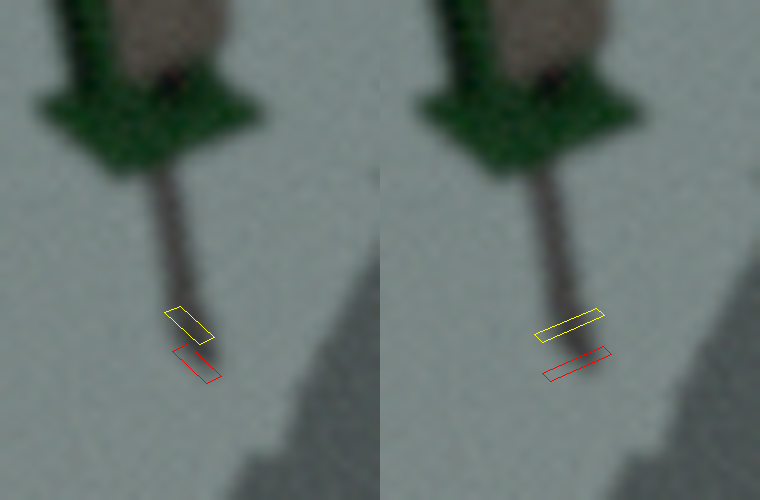

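```bash
python3 -c "
from h import *
plan([.4793,.2140,.23],102.47)"
```

```text
t4.85 ee [ 0.4726 -0.2232  0.2277] rpy [1.7989e+02 1.3000e-01 1.0247e+02] F [-0.1 -0.4 -1.9] w 0.258
frac [ 2.1269  0.505  -0.0151] [0.0012 0.0014 0.    ] rows 8.744323670894472 0.01923781595612818
```

apply_moves:
  motion:
    - [0.15, 0.04, 0, 0, 0, 0]
    - [0.35, 0.08, 0, 0, 0, 0]
    - [0.55, 0.13, 0, 0, 0, 0]
    - [0.75, 0.18, 0, 0, 0, 0]
    - [0.95, 0.23, 0, 0, 0, 0]
    - [1, 0.24, 0, 0, 0, 0]

```text
time: 5.45
ee_pos: [0.4741, -0.0133, 0.2248]
orientation: [-3.139, -0.003, 1.792]
wrist_force: [0.2, -0.6, -0.3]
gripper_width: 0.256
```

apply_moves:
  motion:
    - [0.2, 0.04, 0, 0, 0, -0.05]
    - [0.4, 0.08, 0, 0, 0, -0.1]
    - [0.6, 0.13, 0, 0, 0, -0.15]
    - [0.8, 0.18, 0, 0, 0, -0.205]
    - [0.95, 0.23, 0, 0, 0, -0.205]
    - [1, 0.24, 0, 0, 0, -0.205]
    - [1, 0.24, 0, 0, 0, -0.205]

```text
time: 6.15
ee_pos: [0.4788, 0.1889, 0.2253]
orientation: [-3.139, -0.001, 2.112]
wrist_force: [0.0, -0.2, -0.5]
gripper_width: 0.256
```

```bash
python3 -c "
from h import *
plan([.4793,.2140,.157],121)"
```

```text
t6.15 ee [0.4788 0.1889 0.2253] rpy [-1.7985e+02 -3.0000e-02  1.2103e+02] F [ 0.  -0.2 -0.5] w 0.256
frac [0.1058 0.0678 0.3415] [-0.0016 -0.0004  0.0004] rows 1.4557063955328025 0.017766800728060618
```

apply_moves:
  motion:
    - [0.106, 0.068, 0, 0, 0, 0]
    - [0.106, 0.068, 0.15, 0, 0, 0]
    - [0.106, 0.068, 0.3, 0, 0, 0]
    - [0.106, 0.068, 0.34, 0, 0, 0]
    - [0.106, 0.068, 0.34, 0, 0, 0]
    - [0.106, 0.068, 0.34, 0, 0, 0]

```text
time: 6.75
ee_pos: [0.481, 0.2129, 0.1597]
orientation: [3.141, 0.001, 2.109]
wrist_force: [0.2, -0.1, -1.6]
gripper_width: 0.259
```

Run:
```python
from blade import *
plan([.4793,.2140,.157],121)
p,d=eyes.camera("scene"); np.savez("scene3.npz",p=p,d=d)
e=arm.state()['ee_pos']
print(blade("scene3.npz",e-[0,0,.0797],(31,),"pics/blade3.png",k=10,w=60,hh=60))
```

```text
t6.75 ee [0.481  0.2129 0.1597] rpy [1.7994e+02 4.0000e-02 1.2085e+02] F [ 0.2 -0.1 -1.6] w 0.259
frac [ 0.0091 -0.0047  0.0137] [ 0.0007  0.0004 -0.0017] rows 0.06857552910897134 0.019446202547381587
[339.38783634 177.54962369]
```

View pics/blade3.png

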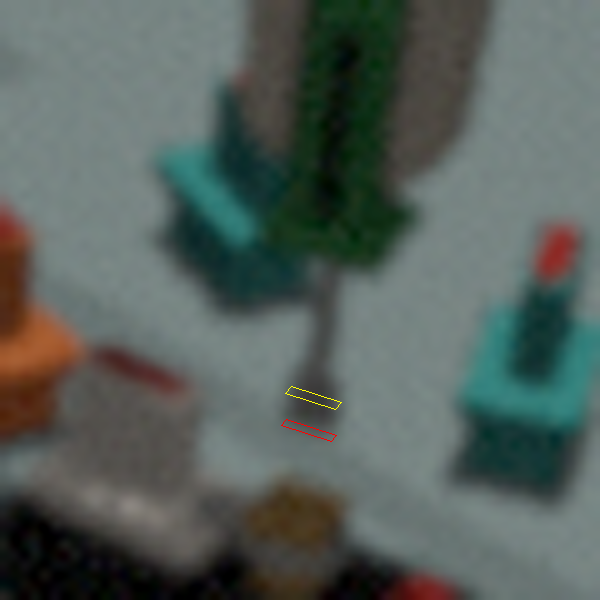

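apply_moves:
  motion:
    - [0.009, -0.005, 0.03, 0, 0, 0]
    - [0.009, -0.005, 0.06, 0, 0, 0]
    - [0.009, -0.005, 0.085, 0, 0, 0]
    - [0.009, -0.005, 0.085, 0, 0, 0]
    - [0.009, -0.005, 0.085, 0, 0, 0]
    - [0.009, -0.005, 0.085, 0, 0, 0]
    - [0.009, -0.005, 0.085, 0, 0, 0]

```text
time: 7.5
ee_pos: [0.4786, 0.2148, 0.142]
orientation: [3.141, 0.0, 2.11]
wrist_force: [-0.0, 0.4, -1.5]
gripper_width: 0.259
```

```bash
python3 -c "
from h import *
plan([.4793,.2140,.13],121)"
```

```text
t7.50 ee [0.4786 0.2148 0.142 ] rpy [1.7998e+02 1.0000e-02 1.2092e+02] F [-0.   0.4 -1.5] w 0.259
frac [-0.0053  0.0011  0.06  ] [ 0.0002  0.0001 -0.0009] rows 0.24090779182156039 0.009526210558102143
```

apply_moves:
  motion:
    - [-0.004, 0.001, 0.01, 0, 0, 0]
    - [-0.004, 0.001, 0.02, 0, 0, 0]
    - [-0.004, 0.001, 0.03, 0, 0, 0]
    - [-0.004, 0.001, 0.04, 0, 0, 0]
    - [-0.004, 0.001, 0.05, 0, 0, 0]
    - [-0.004, 0.001, 0.06, 0, 0, 0]
    - [-0.004, 0.001, 0.06, 0, 0, 0]
    - [-0.004, 0.001, 0.06, 0, 0, 0]

```text
time: 8.3
ee_pos: [0.4789, 0.2142, 0.1297]
orientation: [-3.141, -0.0, 2.11]
wrist_force: [-0.2, -1.3, -0.9]
gripper_width: 0.255
```

```bash
python3 -c "
from h import *
plan([.4793,.2140,.128],121)"
```

```text
t8.30 ee [0.4789 0.2142 0.1297] rpy [-179.99   -0.    120.92] F [-0.2 -1.3 -0.9] w 0.255
frac [-0.0016  0.0012  0.0087] [-0.0001 -0.     -0.0009] rows 0.035743356896570794 0.009672981411723831
```

apply_moves:
  motion:
    - [0, 0, 0.004, 0, 0, 0]
    - [0, 0, 0.008, 0, 0, 0]
    - [0, 0, 0.012, 0, 0, 0]
    - [0, 0, 0.012, 0, 0, 0]
    - [0, 0, 0.012, 0, 0, 0]

```text
time: 8.8
ee_pos: [0.4789, 0.2141, 0.1274]
orientation: [-3.142, -0.0, 2.11]
wrist_force: [0.1, -0.5, -0.4]
gripper_width: 0.257
```

Run:
```python
from blade import *
plan([.4793,.2140,.1285],121)
p,d=eyes.camera("scene"); np.savez("scene4.npz",p=p,d=d)
e=arm.state()['ee_pos']
print(blade("scene4.npz",e-[0,0,.0797],(31,),"pics/blade4.png",k=10,w=60,hh=60))
```

```text
t8.80 ee [0.4789 0.2141 0.1274] rpy [-180.     -0.    120.92] F [ 0.1 -0.5 -0.4] w 0.257
frac [-0.0015  0.0012 -0.0056] [-0.     -0.     -0.0009] rows 0.023719833318356833 0.0093208328222743
[337.73366418 187.3825858 ]
```

View pics/blade4.png

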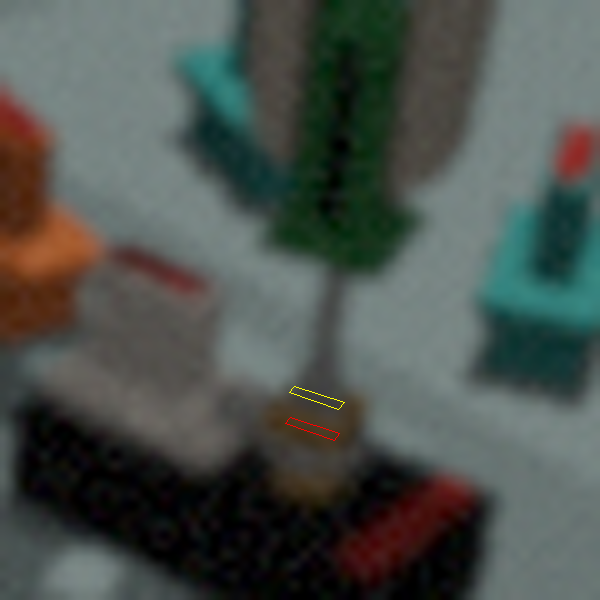

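apply_moves:
  motion:
    - [0, 0, 0, 0, 0, -0.06]
    - [0, 0, 0, 0, 0, -0.12]
    - [0, 0, 0, 0, 0, -0.18]
    - [0, 0, 0, 0, 0, -0.24]
    - [0, 0, 0, 0, 0, -0.3]
    - [0, 0, 0, 0, 0, -0.36]
    - [0, 0, 0, 0, 0, -0.42]
    - [0, 0, 0, 0, 0, -0.48]
    - [0, 0, 0, 0, 0, -0.48]

```text
time: 9.75
ee_pos: [0.4788, 0.2141, 0.1274]
orientation: [-3.142, -0.0, 2.865]
wrist_force: [0.4, -0.7, -0.3]
gripper_width: 0.257
```

```bash
python3 -c "
from h import *
print(arm.state()['wrist_torque'])
plan([.4793,.2140,.1275],213)"
```

```text
[ 0.01270571  0.12986293 -0.02140368]
t9.75 ee [0.4788 0.2141 0.1274] rpy [-1.8000e+02 -1.0000e-02  1.6416e+02] F [ 0.4 -0.7 -0.3] w 0.257
frac [-0.0024 -0.0001 -0.0004] [ 0.000e+00 -2.000e-04 -5.427e-01] rows 0.009729655330647869 5.686051297755215
```

apply_moves:
  motion:
    - [0, 0, 0, 0, 0, -0.06]
    - [0, 0, 0, 0, 0, -0.12]
    - [0, 0, 0, 0, 0, -0.18]
    - [0, 0, 0, 0, 0, -0.24]
    - [0, 0, 0, 0, 0, -0.3]
    - [0, 0, 0, 0, 0, -0.36]
    - [0, 0, 0, 0, 0, -0.42]
    - [0, 0, 0, 0, 0, -0.48]
    - [0, 0, 0, 0, 0, -0.54]
    - [0, 0, 0, 0, 0, -0.54]

```text
time: 10.75
ee_pos: [0.4788, 0.2141, 0.1274]
orientation: [3.141, -0.0, -2.572]
wrist_force: [-0.2, -0.4, 0.1]
gripper_width: 0.257
```

Run:
```python
from blade import *
print(arm.state()['wrist_torque'])
plan([.4793,.2140,.1285],213)
p,d=eyes.camera("scene"); np.savez("scene5.npz",p=p,d=d)
e=arm.state()['ee_pos']
print(blade("scene5.npz",e-[0,0,.0797],(123,),"pics/blade5.png",k=10,w=60,hh=60))
```

```text
[ 0.01985612  0.24485744 -0.12502298]
t10.75 ee [0.4788 0.2141 0.1274] rpy [ 1.7999e+02 -2.0000e-02 -1.4737e+02] F [-0.2 -0.4  0.1] w 0.257
frac [-0.0019 -0.0019 -0.0054] [ 0.0001 -0.0002 -0.0041] rows 0.024180403230264862 0.04308095535126141
[337.66963182 187.34919822]
```

View pics/blade5.png

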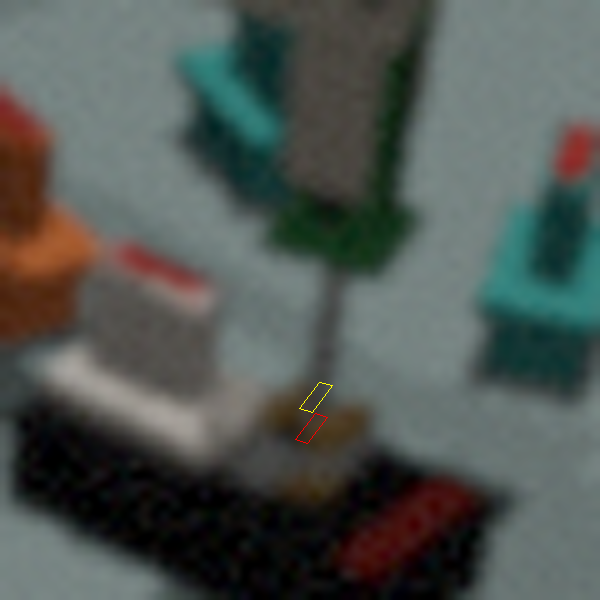

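apply_moves:
  motion:
    - [0, 0, 0, 0, 0, 0.05]
    - [0, 0, 0, 0, 0, 0.13]
    - [0, 0, 0, 0, 0, 0.13]
    - [0, 0, -0.03, 0, 0, 0.13]
    - [0, 0, -0.08, 0, 0, 0.13]
    - [0, 0, -0.2, 0, 0, 0.13]
    - [0, 0, -0.35, 0, 0, 0.13]
    - [0, 0, -0.5, 0, 0, 0.13]
    - [0, 0, -0.5, 0, 0, 0.13]

```text
time: 11.7
ee_pos: [0.4817, 0.2148, 0.2328]
orientation: [-3.14, 0.01, -2.774]
wrist_force: [1.3, 0.7, 0.2]
gripper_width: 0.258
```

Run:
```python
from h import *
p,d=eyes.camera("scene"); np.savez("scene6.npz",p=p,d=d)
plan([.4793,.2140,.2285],-168)
cv2.imwrite("pics/s6.png",cv2.resize(p[165:225,300:365,::-1],None,fx=10,fy=10,interpolation=cv2.INTER_CUBIC)[:600])
W=cloud(p,d,"scene");p=p.astype(int)
m=(np.hypot(W[...,0]-.4795,W[...,1]-.214)<.022)&(W[...,2]>.049)&(W[...,2]<.058)
print(m.sum(),rect(W[m]),W[m].mean(0))
m=(np.hypot(W[...,0]-.4795,W[...,1]-.214)<.04)&(W[...,2]>.0425)&(W[...,2]<.05)
a=W[m]-[.4795,.214,0]
for r in a[np.hypot(a[:,0],a[:,1])>.017]: print(np.hypot(r[0],r[1]).round(4),np.degrees(np.arctan2(r[1],r[0])).round(0),r[2].round(4))
```

```text
t11.75 ee [0.4805 0.2145 0.2303] rpy [-179.94    0.34 -158.94] F [ 0.2  0.4 -0.7] w 0.255
frac [ 0.0066 -0.0001  0.009 ] [-0.0003  0.0038  0.1007] rows 0.04470936269040074 1.0554258568332076
60 [array([479.66, 212.07]), array([23.72, 23.46]), np.float64(11.88)] [0.48023672 0.21219125 0.05354587]
0.0372 -164.0 0.0496
0.0376 -171.0 0.0475
0.0367 -156.0 0.0493
0.035 -160.0 0.0488
0.0379 -152.0 0.047
0.0356 -154.0 0.0472
0.0356 -162.0 0.0446
0.0377 -152.0 0.0438
0.0358 -155.0 0.0434
0.0322 -143.0 0.0426
0.0231 -155.0 0.0425
0.0305 -126.0 0.0428
0.0173 -96.0 0.0474
0.0245 -91.0 0.0474
0.0224 -87.0 0.0476
0.0206 -82.0 0.0481
0.0183 -78.0 0.0479
0.0264 -93.0 0.044
0.025 -88.0 0.0451
0.0249 -80.0 0.0472
0.0248 -73.0 0.0489
0.0218 -70.0 0.048
0.0201 -65.0 0.0479
0.0254 -78.0 0.0447
0.0288 -67.0 0.0492
0.0266 -63.0 0.0487
0.0209 -62.0 0.0455
0.018 -58.0 0.0444
0.0268 -68.0 0.0445
0.027 -62.0 0.046
```

View pics/s6.png

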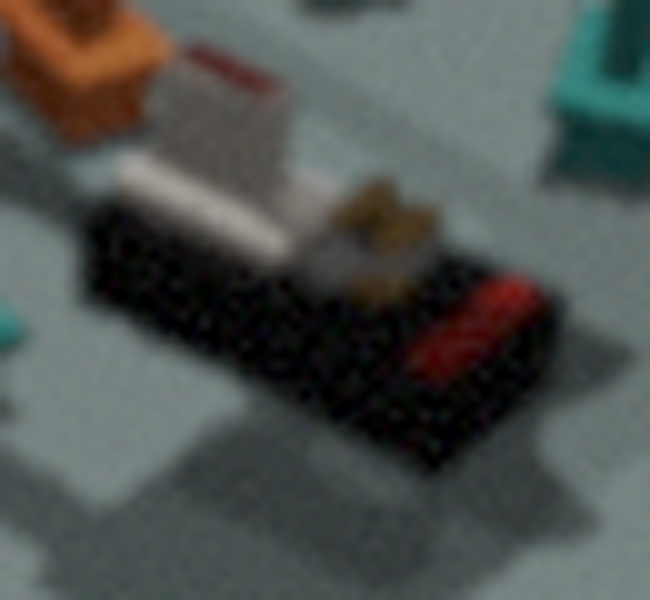

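```bash
python3 -c "
from h import *
plan([.478,.04,.23],147)"
```

```text
t11.75 ee [0.4805 0.2145 0.2303] rpy [-179.94    0.34 -158.94] F [ 0.2  0.4 -0.7] w 0.255
frac [ 3.252e-01 -8.097e-01  5.000e-04] [0.0012 0.0038 0.6007] rows 3.4902476898526023 6.293431974810145
```

apply_moves:
  motion:
    - [0.04, -0.1, 0, 0, 0, 0.08]
    - [0.1, -0.24, 0, 0, 0, 0.17]
    - [0.16, -0.4, 0, 0, 0, 0.26]
    - [0.22, -0.55, 0, 0, 0, 0.35]
    - [0.28, -0.7, 0, 0, 0, 0.44]
    - [0.325, -0.81, 0, 0, 0, 0.53]
    - [0.325, -0.81, 0, 0, 0, 0.6]
    - [0.325, -0.81, 0, 0, 0, 0.6]

```text
time: 12.55
ee_pos: [0.4757, 0.0389, 0.2263]
orientation: [-3.141, -0.002, 2.564]
wrist_force: [1.1, -0.2, -0.6]
gripper_width: 0.26
```

```bash
python3 -c "
from h import *
plan([.474,-.13,.23],102.47)"
```

```text
t12.55 ee [0.4757 0.0389 0.2263] rpy [-1.7995e+02 -1.1000e-01  1.4688e+02] F [ 1.1 -0.2 -0.6] w 0.26
frac [-0.4545 -0.712  -0.0186] [-0.001  -0.001   0.4935] rows 3.3794084637879878 5.17006086933131
```

apply_moves:
  motion:
    - [-0.08, -0.12, -0.02, 0, 0, 0.08]
    - [-0.19, -0.3, -0.02, 0, 0, 0.17]
    - [-0.3, -0.46, -0.02, 0, 0, 0.26]
    - [-0.4, -0.62, -0.02, 0, 0, 0.35]
    - [-0.455, -0.712, -0.02, 0, 0, 0.44]
    - [-0.455, -0.712, -0.02, 0, 0, 0.494]
    - [-0.455, -0.712, -0.02, 0, 0, 0.494]

```text
time: 13.25
ee_pos: [0.4749, -0.1294, 0.2306]
orientation: [-3.14, -0.001, 1.792]
wrist_force: [0.3, 0.1, -0.5]
gripper_width: 0.261
```

```bash
python3 -c "
from h import *
plan([.4715,-.2230,.2],102.47)"
```

```text
t13.25 ee [ 0.4749 -0.1294  0.2306] rpy [-1.7994e+02 -7.0000e-02  1.0265e+02] F [ 0.3  0.1 -0.5] w 0.261
frac [-0.4532 -0.1187  0.1523] [-0.0007 -0.0008  0.002 ] rows 1.970713215234863 0.023868740107510958
```

apply_moves:
  motion:
    - [-0.15, -0.04, 0, 0, 0, 0]
    - [-0.35, -0.09, 0, 0, 0, 0]
    - [-0.453, -0.119, 0.05, 0, 0, 0]
    - [-0.453, -0.119, 0.15, 0, 0, 0]
    - [-0.453, -0.119, 0.15, 0, 0, 0]
    - [-0.453, -0.119, 0.15, 0, 0, 0]
    - [-0.453, -0.119, 0.15, 0, 0, 0]

```text
time: 13.95
ee_pos: [0.4722, -0.2223, 0.2022]
orientation: [3.141, 0.001, 1.793]
wrist_force: [-0.2, 0.0, -1.4]
gripper_width: 0.26
```

Run:
```python
from blade import *
p,d=eyes.camera("scene"); np.savez("scene7.npz",p=p,d=d)
e=arm.state()['ee_pos']
blade("scene7.npz",e-[0,0,.0797],(12.5,),"pics/blade7.png",w=60,hh=60)
plan([.4715,-.2230,.088],102.47)
```

```text
t14.00 ee [ 0.4723 -0.2224  0.2024] rpy [1.7994e+02 6.0000e-02 1.0270e+02] F [-0.3 -0.5 -0.6] w 0.26
frac [-0.0012 -0.005   0.572 ] [0.0007 0.0007 0.0026] rows 2.2881895616856163 0.02881653169437463
```

View pics/blade7.png

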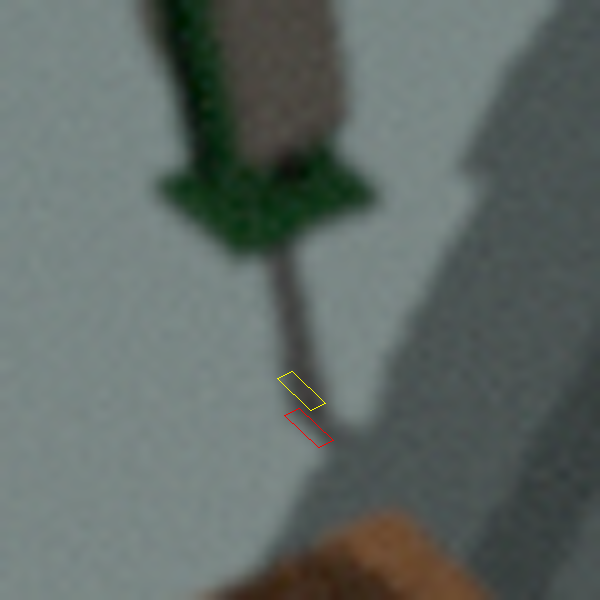

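apply_moves:
  motion:
    - [-0.002, -0.005, 0.1, 0, 0, 0]
    - [-0.002, -0.005, 0.2, 0, 0, 0]
    - [-0.002, -0.005, 0.28, 0, 0, 0]
    - [-0.002, -0.005, 0.34, 0, 0, 0]
    - [-0.002, -0.005, 0.4, 0, 0, 0]
    - [-0.002, -0.005, 0.44, 0, 0, 0]
    - [-0.002, -0.005, 0.48, 0, 0, 0]
    - [-0.002, -0.005, 0.52, 0, 0, 0]
    - [-0.002, -0.005, 0.55, 0, 0, 0]
    - [-0.002, -0.005, 0.57, 0, 0, 0]

```text
time: 15.0
ee_pos: [0.4707, -0.2236, 0.0869]
orientation: [-3.141, -0.0, 1.79]
wrist_force: [-0.6, 1.3, -1.5]
gripper_width: 0.262
```

apply_moves:
  motion:
    - [0, 0, 0, 0, 0, 0]
    - [0, 0, 0, 0, 0, 0]

```text
time: 15.2
ee_pos: [0.4709, -0.2237, 0.0875]
orientation: [3.141, 0.0, 1.79]
wrist_force: [0.4, -0.4, -1.4]
gripper_width: 0.261
```

apply_moves:
  motion:
    - [0, 0, 0, 0, 0, 0]
    - [0, 0, 0, 0, 0, 0]
    - [0, 0, 0, 0, 0, 0]
    - [0, 0, 0, 0, 0, 0]
    - [0, 0, 0, 0, 0, 0]
    - [0, 0, 0, 0, 0, 0]
    - [0, 0, 0, 0, 0, 0]
  fingers: 0.7

```text
time: 15.9
ee_pos: [0.4708, -0.2236, 0.0874]
orientation: [3.142, -0.0, 1.79]
wrist_force: [0.0, 0.2, 1.1]
gripper_width: 0.697
```

apply_moves:
  motion:
    - [0, 0, -0.1, 0, 0, 0]
    - [0, 0, -0.3, 0, 0, 0]
    - [0, 0, -0.5, 0, 0, 0]
    - [0, 0, -0.75, 0, 0, 0]
    - [0, 0, -0.75, 0, 0, 0]

```text
time: 16.4
ee_pos: [0.4738, -0.2258, 0.2446]
orientation: [3.133, 0.01, 1.79]
wrist_force: [0.0, -1.1, 0.0]
gripper_width: 0.696
```

Run:
```python
from h import *
p,d=eyes.camera("scene"); np.savez("scene8.npz",p=p,d=d)
cv2.imwrite("pics/s8.png",cv2.resize(p[180:270,140:220,::-1],None,fx=6,fy=6,interpolation=cv2.INTER_CUBIC))
plan([.452,.0,.237],111)
W=cloud(p,d,"scene")
m=(np.hypot(W[...,0]-.471,W[...,1]+.223)<.03)&(W[...,2]>.125)&(W[...,2]<.14)
print(m.sum(),rect(W[m]),np.median(W[m],0))
```

```text
t16.45 ee [ 0.4726 -0.2249  0.2412] rpy [179.7    0.36 102.56] F [-0.4 -0.7 -0.4] w 0.703
frac [1.1201 0.1441 0.0145] [ 0.003   0.0042 -0.0938] rows 4.517841510952527 0.9838336404076833
112 [array([ 471.99, -224.12]), array([25.02, 23.27]), np.float64(16.36)] [ 0.47568117 -0.22417297  0.13212214]
```

View pics/s8.png

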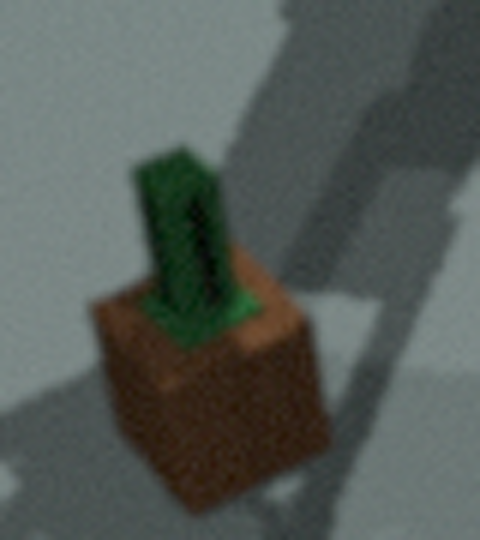

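```bash
python3 -c "
from h import *
plan([.452,-.03,.237],155)"
```

```text
t16.45 ee [ 0.4726 -0.2249  0.2412] rpy [179.7    0.36 102.56] F [-0.4 -0.7 -0.4] w 0.703
frac [0.9737 0.1115 0.0153] [ 0.0013  0.0052 -0.5826] rows 3.9208307577734534 6.1047932238140366
```

apply_moves:
  motion:
    - [0.15, 0.01, 0, 0, 0, -0.08]
    - [0.3, 0.03, 0, 0, 0, -0.17]
    - [0.5, 0.05, 0, 0, 0, -0.26]
    - [0.7, 0.07, 0, 0, 0, -0.35]
    - [0.9, 0.1, 0, 0, 0, -0.44]
    - [0.97, 0.11, 0, 0, 0, -0.53]
    - [0.97, 0.11, 0, 0, 0, -0.58]
    - [0.97, 0.11, 0, 0, 0, -0.58]
  fingers: 0.5

```text
time: 17.25
ee_pos: [0.4492, -0.0285, 0.236]
orientation: [-3.141, -0.002, 2.703]
wrist_force: [-0.3, -0.3, -1.2]
gripper_width: 0.503
```

```bash
python3 -c "
from h import *
plan([.429,.14,.22],200.8)"
```

```text
t17.25 ee [ 0.4492 -0.0285  0.236 ] rpy [-1.7998e+02 -1.4000e-01  1.5488e+02] F [-0.3 -0.3 -1.2] w 0.503
frac [0.4488 0.7201 0.0809] [ 4.000e-04 -1.600e-03 -5.102e-01] rows 3.409385828001724 5.345947703973958
```

apply_moves:
  motion:
    - [0.08, 0.12, 0.02, 0, 0, -0.08]
    - [0.18, 0.28, 0.04, 0, 0, -0.17]
    - [0.27, 0.43, 0.06, 0, 0, -0.26]
    - [0.36, 0.58, 0.08, 0, 0, -0.35]
    - [0.449, 0.72, 0.08, 0, 0, -0.44]
    - [0.449, 0.72, 0.08, 0, 0, -0.51]
    - [0.449, 0.72, 0.08, 0, 0, -0.51]
    - [0.449, 0.72, 0.08, 0, 0, -0.51]

```text
time: 18.05
ee_pos: [0.4301, 0.1386, 0.2207]
orientation: [3.141, -0.001, -2.786]
wrist_force: [0.3, -0.8, -0.5]
gripper_width: 0.502
```

Run:
```python
from h import *
plan([.429,.195,.13],200.8)
p,d=eyes.camera("top"); np.savez("top9.npz",p=p,d=d)
cv2.imwrite("pics/t9.png",cv2.resize(p[180:330,100:300,::-1],None,fx=4,fy=4,interpolation=cv2.INTER_CUBIC))
```

```text
t18.05 ee [0.4301 0.1386 0.2207] rpy [ 1.7999e+02 -7.0000e-02 -1.5962e+02] F [ 0.3 -0.8 -0.5] w 0.502
frac [-0.0936  0.2662  0.4535] [ 0.0001 -0.0008 -0.0047] rows 2.136607324135787 0.04998544997696693
```

View pics/t9.png

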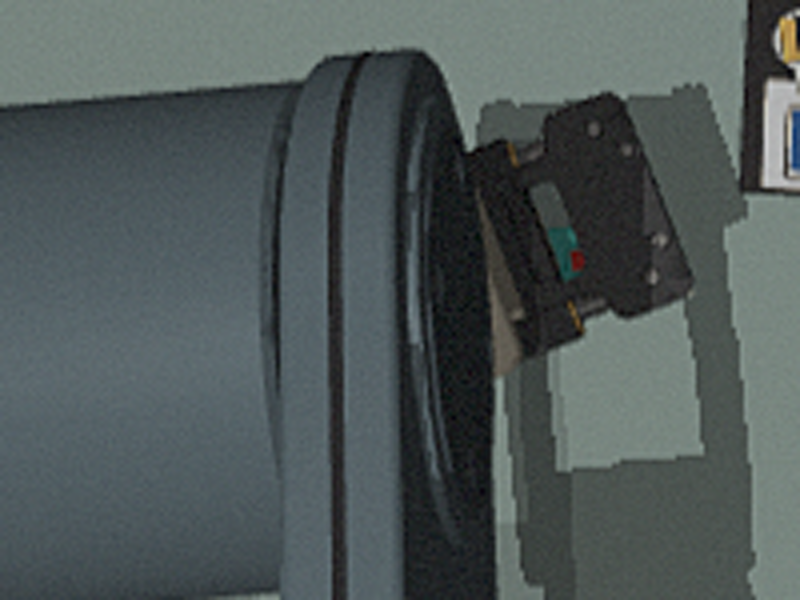

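The arm blocks the top view, though the turquoise look-alike at about (565,250) in the crop is visible between the fingers' links. I move over the rib, then descend.

apply_moves:
  motion:
    - [-0.05, 0.14, 0, 0, 0, 0]
    - [-0.094, 0.266, 0, 0, 0, -0.005]
    - [-0.094, 0.266, 0.1, 0, 0, -0.005]
    - [-0.094, 0.266, 0.25, 0, 0, -0.005]
    - [-0.094, 0.266, 0.45, 0, 0, -0.005]
    - [-0.094, 0.266, 0.45, 0, 0, -0.005]
    - [-0.094, 0.266, 0.45, 0, 0, -0.005]

```text
time: 18.8
ee_pos: [0.4291, 0.1948, 0.1315]
orientation: [3.141, -0.002, -2.776]
wrist_force: [0.1, -0.3, 0.1]
gripper_width: 0.501
```

Run:
```python
from h import *
plan([.429,.195,.045],200.8)
p,d=eyes.camera("scene"); np.savez("scene9.npz",p=p,d=d)
cv2.imwrite("pics/s9.png",cv2.resize(p[110:230,270:390,::-1],None,fx=5,fy=5,interpolation=cv2.INTER_CUBIC))
```

```text
t18.80 ee [0.4291 0.1948 0.1315] rpy [ 1.7998e+02 -1.0000e-01 -1.5905e+02] F [ 0.1 -0.3  0.1] w 0.501
frac [-0.0008  0.001   0.4326] [ 0.0002 -0.0011  0.0016] rows 1.730468224628145 0.020536522348857663
```

View pics/s9.png

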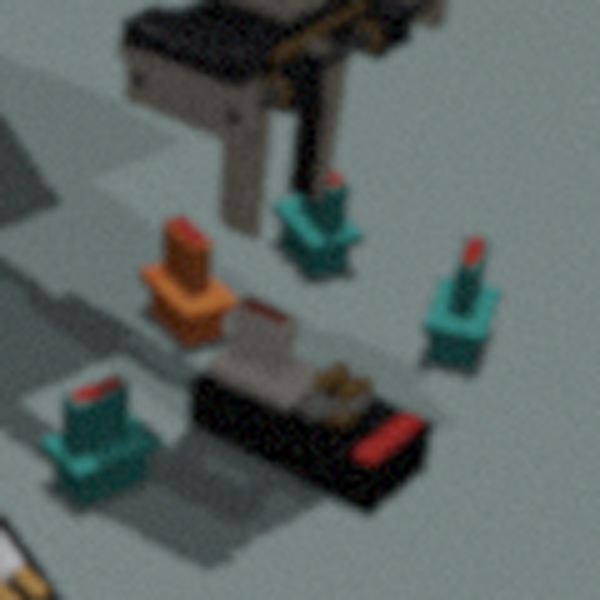

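apply_moves:
  motion:
    - [0, 0, 0.1, 0, 0, 0]
    - [0, 0, 0.2, 0, 0, 0]
    - [0, 0, 0.28, 0, 0, 0]
    - [0, 0, 0.34, 0, 0, 0]
    - [0, 0, 0.39, 0, 0, 0]
    - [0, 0, 0.42, 0, 0, 0]
    - [0, 0, 0.43, 0, 0, 0]
    - [0, 0, 0.43, 0, 0, 0]
    - [0, 0, 0.43, 0, 0, 0]

```text
time: 19.75
ee_pos: [0.4296, 0.1956, 0.046]
orientation: [-3.141, 0.001, -2.773]
wrist_force: [0.5, -0.1, 0.4]
gripper_width: 0.499
```

apply_moves:
  motion:
    - [0, 0, 0, 0, 0, 0]
    - [0, 0, 0, 0, 0, 0]
    - [0, 0, 0, 0, 0, 0]
    - [0, 0, 0, 0, 0, 0]
    - [0, 0, 0, 0, 0, 0]
    - [0, 0, 0, 0, 0, 0]
    - [0, 0, 0, 0, 0, 0]
    - [0, 0, 0, 0, 0, 0]
  fingers: 0
  force: 50

```text
time: 20.55
ee_pos: [0.4291, 0.1955, 0.0454]
orientation: [3.142, -0.0, -2.773]
wrist_force: [1.0, 0.0, 1.4]
gripper_width: 0.147
```

apply_moves:
  motion:
    - [0, 0, 0, 0, 0, 0]
    - [0, 0, 0, 0, 0, 0]
    - [0, 0, -0.02, 0, 0, 0]
    - [0, 0, -0.05, 0, 0, 0]
    - [0, 0, -0.08, 0, 0, 0]
    - [0, 0, -0.12, 0, 0, 0]
    - [0, 0, -0.16, 0, 0, 0]
    - [0, 0, -0.25, 0, 0, 0]
    - [0, 0, -0.35, 0, 0, 0]
    - [0, 0, -0.35, 0, 0, 0]

```text
time: 21.55
ee_pos: [0.4311, 0.1959, 0.1182]
orientation: [-3.141, 0.006, -2.773]
wrist_force: [0.6, 0.7, -1.2]
gripper_width: 0.148
```

Run:
```python
from h import *
plan([.429,.195,.045],200.8)
print(arm.state()['joints'].round(3))
p,d=eyes.camera("scene"); np.savez("scene10.npz",p=p,d=d)
cv2.imwrite("pics/s10.png",cv2.resize(p[110:230,270:390,::-1],None,fx=5,fy=5,interpolation=cv2.INTER_CUBIC))
```

```text
t21.55 ee [0.4311 0.1959 0.1182] rpy [-179.94    0.33 -158.89] F [ 0.6  0.7 -1.2] w 0.148
frac [ 1.370e-02 -2.000e-04  3.659e-01] [-0.0006  0.0036  0.0035] rows 1.4647465431932067 0.05296354271416227
[ 0.19   0.216  1.859 -0.     1.06  -1.749]
```

View pics/s10.png

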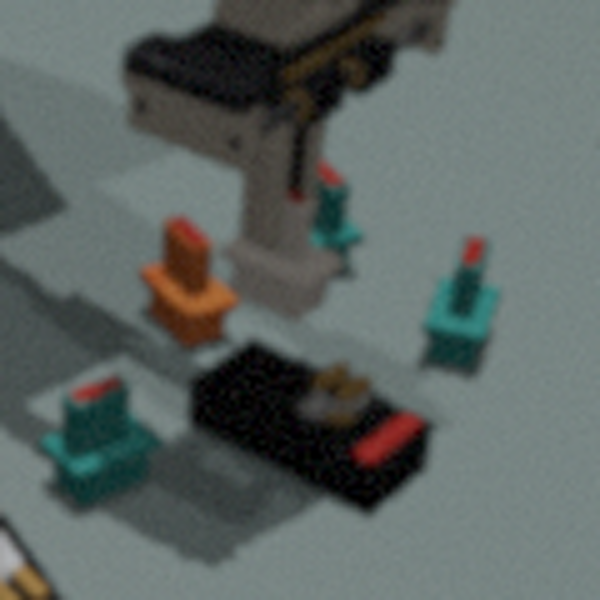

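apply_moves:
  motion:
    - [0, 0, -0.15, 0, 0, 0]
    - [0, 0, -0.35, 0, 0, 0]
    - [0, 0, -0.6, 0, 0, 0]
    - [0, 0, -0.8, 0, 0, 0]
    - [0, 0, -0.95, 0, 0, 0]
    - [0, 0, -1, 0, 0, 0]
    - [0, 0, -1, 0, 0, 0]
    - [0, 0, -1, 0, 0, 0]

```text
time: 22.4
ee_pos: [0.4282, 0.1953, 0.3131]
orientation: [3.141, -0.004, -2.773]
wrist_force: [-0.2, 0.2, -1.9]
gripper_width: 0.147
```

apply_moves:
  motion:
    - [0, 0, 0, -0.04, 0, 0]
    - [0, 0, 0, -0.09, 0, 0]
    - [0, 0, 0, -0.15, 0, 0]
    - [0, 0, 0, -0.2, 0, 0]
    - [0, 0, 0, -0.2, 0, 0]
    - [0, 0, 0, -0.2, 0, 0]

```text
time: 23.0
ee_pos: [0.4287, 0.1949, 0.3136]
orientation: [2.828, -0.004, -2.775]
wrist_force: [0.1, 0.3, -1.1]
gripper_width: 0.145
```

Run:
```python
from h import *
plan([.429,.195,.045],200.8)
print(arm.state()['joints'].round(3))
```

```text
t23.00 ee [0.4287 0.1949 0.3136] rpy [ 162.02   -0.2  -159.  ] F [ 0.1  0.3 -1.1] w 0.145
frac [-0.0063 -0.4146  1.2777] [ 0.1997 -0.0026  0.0018] rows 5.372985159188064 2.0928436645347577
[-0.045  0.085  1.559  0.286  1.627 -1.985]
```

apply_moves:
  motion:
    - [0, 0, 0, -0.05, 0, 0]
    - [0, 0, 0, -0.1, 0, 0]
    - [0, 0, 0, -0.16, 0, 0]
    - [0, 0, 0, -0.22, 0, 0]
    - [0, 0, 0, -0.28, 0, 0]
    - [0, 0, 0, -0.34, 0, 0]
    - [0, 0, 0, -0.4, 0, 0]
    - [0, 0, 0, -0.4, 0, 0]
    - [0, 0, 0, -0.4, 0, 0]

```text
time: 23.9
ee_pos: [0.4289, 0.1959, 0.3148]
orientation: [2.201, -0.002, -2.773]
wrist_force: [1.0, 0.6, -0.6]
gripper_width: 0.149
```

Run:
```python
from h import *
plan([.429,.195,.045],200.8)
print(arm.state()['joints'].round(3))
```

```text
t23.90 ee [0.4289 0.1959 0.3148] rpy [ 1.2614e+02 -1.0000e-01 -1.5886e+02] F [ 1.   0.6 -0.6] w 0.149
frac [-0.0014 -1.0918  0.792 ] [ 0.5985 -0.0029  0.003 ] rows 5.395176357218922 6.270608646808447
[-0.355  0.287  1.635  0.686  1.875 -2.311]
```

apply_moves:
  motion:
    - [0, 0, 0, -0.05, 0, 0]
    - [0, 0, 0, -0.1, 0, 0]
    - [0, 0, 0, -0.16, 0, 0]
    - [0, 0, 0, -0.22, 0, 0]
    - [0, 0, 0, -0.28, 0, 0]
    - [0, 0, 0, -0.34, 0, 0]
    - [0, 0, 0, -0.4, 0, 0]
    - [0, 0, 0, -0.4, 0, 0]
    - [0, 0, 0, -0.4, 0, 0]

```text
time: 24.8
ee_pos: [0.4289, 0.1962, 0.3154]
orientation: [1.575, 0.0, -2.771]
wrist_force: [-0.5, -0.3, -0.8]
gripper_width: 0.148
```

Run:
```python
from h import *
s=arm.state();T=Ro.from_euler('xyz',s['orientation']).as_matrix(); p=s['ee_pos'].copy()
print("tool z",T[:,2].round(3),s['joints'].round(3))
Rt=Ro.from_matrix(np.column_stack([T[:,0],T[:,1],T[:,2]]))
p[2]=.252; plan(p,R=Ro.from_euler('xyz',[np.pi/2,0,s['orientation'][2]]))
p,d=eyes.camera("scene"); np.savez("scene11.npz",p=p,d=d)
cv2.imwrite("pics/s11.png",p[:,:,::-1])
```

```text
tool z [-0.362  0.932 -0.004] [-0.446  0.615  1.733  0.927  2.114 -2.534]
t24.80 ee [0.4289 0.1962 0.3154] rpy [  90.24    0.   -158.77] F [-0.5 -0.3 -0.8] w 0.148
frac [ 0.     -0.3168  0.0013] [-0.0026  0.      0.    ] rows 1.2670287241985971 0.02738810552310786
```

View pics/s11.png

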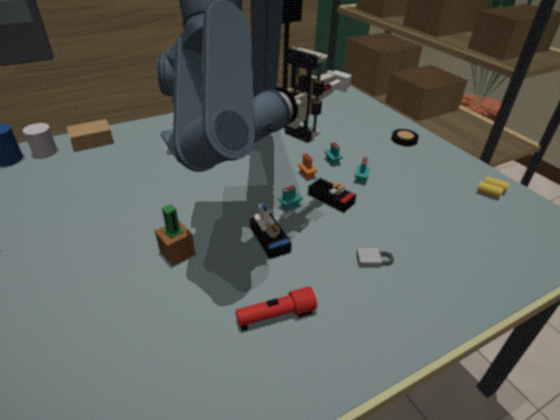

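apply_moves:
  motion:
    - [0, -0.05, 0, -0.002, 0, 0]
    - [0, -0.12, 0, -0.002, 0, 0]
    - [0, -0.2, 0, -0.002, 0, 0]
    - [0, -0.27, 0, -0.002, 0, 0]
    - [0, -0.31, 0, -0.002, 0, 0]
    - [0, -0.31, 0, -0.002, 0, 0]
    - [0, -0.31, 0, -0.002, 0, 0]
    - [0, -0.31, 0, -0.002, 0, 0]
    - [0, -0.31, 0, -0.002, 0, 0]
    - [0, -0.31, 0, -0.002, 0, 0]

```text
time: 25.85
ee_pos: [0.4291, 0.1955, 0.2537]
orientation: [1.568, 0.001, -2.773]
wrist_force: [0.1, 0.5, -1.2]
gripper_width: 0.149
```

Run:
```python
from h import *
s=arm.state();T=Ro.from_euler('xyz',s['orientation']).as_matrix()
print("tool z",T[:,2].round(3),s['ee_pos'].round(4),s['wrist_force'].round(1),s['gripper_width'],s['qd'].round(3),s['joints'].round(2))
a=[]
for n in ("scene","top"):
    p,d=eyes.camera(n); np.savez(n+"12.npz",p=p,d=d); W=cloud(p,d,n); q=p.astype(int)
    m=(np.hypot(W[...,0]-.42,W[...,1]-.22)<.08)&(W[...,2]>.2)&(W[...,2]<.3)&(q.min(-1)>115)
    print(n,m.sum(),W[m].min(0),W[m].max(0),W[m].mean(0)) if m.any() else 0
    t=proj(s['ee_pos'],n)[0].astype(int); x=max(t[0]-50,0);y=max(t[1]-40,0)
    a.append(cv2.resize(p[y:y+120,x:x+100,::-1],(400,480),interpolation=cv2.INTER_CUBIC))
cv2.imwrite("pics/s12.png",np.hstack(a))
q=np.load("scene12.npz")['p'];cv2.imwrite("pics/s12b.png",cv2.resize(q[130:280,130:350,::-1],None,fx=3.5,fy=3.5))
```

```text
tool z [-0.36   0.933  0.003] [0.4291 0.1955 0.2537] [ 0.1  0.5 -1.2] 0.1489523509745613 [-0.001  0.003  0.002 -0.001 -0.001 -0.001] [-0.45  0.72  1.75  0.88  2.04 -2.64]
scene 199 [0.40152921 0.14810978 0.25759992] [0.4582786  0.23751591 0.27929729] [0.43591769 0.19536936 0.27060372]
top 1311 [0.40173746 0.14389375 0.23849805] [0.45563518 0.23552698 0.27948104] [0.43150369 0.1940289  0.26867346]
```

View pics/s12.png

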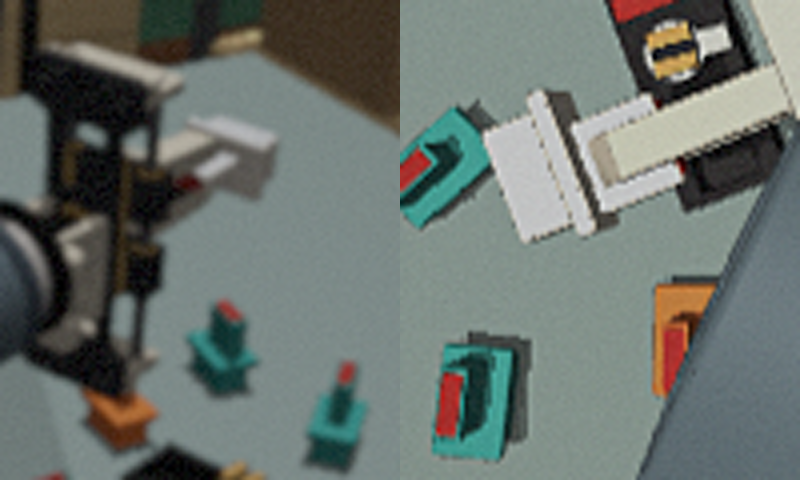

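View pics/s12b.png

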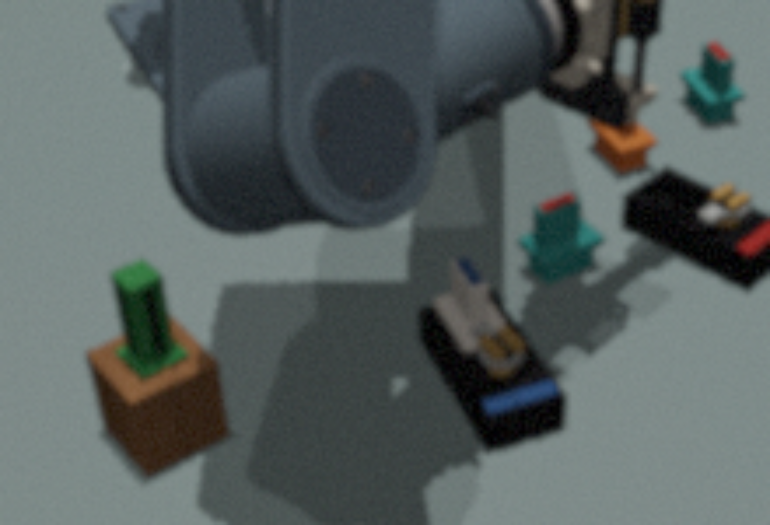

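Run:
```python
from h import *
s=arm.state(); print(s['time'],s['ee_pos'],s['qd'].round(4),s['gripper_width'])
print(arm.finish_job())
```

```text
25.95 [0.42908986 0.19550321 0.25361709] [ 0.0008  0.0015  0.0014 -0.0014 -0.0005 -0.001 ] 0.1482472360243252
the job is handed in; nothing more can be done
None
```

The job is done and handed in at about 26 s, well inside the 67 s limit.

- **Screw:** I took the green screwdriver and turned the red fuse's retaining screw from about 10° to about 82° (roughly 1.45 rad). The tab now points sideways, off the carrier. That turn is about 72°, a little under a full quarter turn, but well past the 1.1 rad at which the tab clears.
- **Screwdriver:** It is back upright in its stand, with the handle top at 132 mm as at the start.
- **Carrier:** I drew the red-marked carrier out and turned it on its side. Its underside faces sideways to within 0.2°.

**Last checks:** The gripper's tip was at z = 0.254 m and the carrier was centred at that height. The arm was at rest with the jaws closed on the rib (13.8 mm), and wrist forces stayed within about 2 N at every reading. The pictures showed the blue-marked fuse and the look-alikes where they were; the torch and padlock were unmoved in a view a second earlier.

No check failed. The two cameras disagreed by 1–2 mm, so I averaged them.

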